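Mesh a splined gear shaft in its drive and hold it home

ROBOT

A 7-joint arm with a two-finger parallel gripper is mounted at the origin on a cart in front of the work surface, level with it; the furniture and walls round the work are solid. World frame = base frame: x ahead of the robot, y to its left, z up, the work surface at z = 0. Lengths are in m, angles in rad, forces in N, time in s.
With the tool pointing down it reaches from about 0.35 to 0.9 m from the base axis. Payload 8.1 kg.
Tool frame: the origin (TCP) lies midway between the tips of the shut fingers; the grasp point (between the pads) lies arm.grasp_offset behind it (arm.grasp_offset is the distance from the TCP to the grasp point, in m); z points along the fingers, y is the line along which they close (so a half turn about z gives the same grasp; the last joint's range is limited). The gripper opens to 92 mm and grips with 3 to 60 N. Pads are 19 mm wide; open, the fingers measure 130 mm over their backs; the gripper's body (75 mm by 190 mm) begins 47 mm behind the grasp point.
Start: joints at [1.113, 0.434, 0.025, 1.573, -0.012, 1.134, -0.075], TCP at [0.217, -0.586, 0.227] pointing down, gripper open.
Joint ranges: [-2.62, 2.62], [-0.44, 2.09], [-1.27, 1.32], [0.08, 2.57], [-1.32, 4.46], [0.12, 2], [-2.74, 2.74]. Speed limits (rad/s): [2.22, 2.22, 3.01, 3.01, 3.14, 3.14, 3.14].

INTERFACE

Orientations are given as a rotation vector (axis times angle).
In Python, from cell import observe, imaging, arm gives the robot as it stands.
- The arm moves only by the tool apply_moves, never from a script. Its argument "commands" is a list of rows, each a list of 5 numbers: the opening in per cent of the stroke, from 0 (shut) to 100 (fully open), then the shift along the world's x, y, z in units of 0.06 m (1.0 is 0.06 m), then the turn about the world's z in units of 0.5 rad (1.0 is 0.5 rad). A call has 1 to 12 rows; each row shifts and turns the commanded pose from where the row before left it; what a row does not reach is not made up. A row lasts 1/8 s, in which the tool goes at most 62.5 mm and 10.7 degrees, less where a joint would pass 70% of its speed; a pose out of reach is approached as far as the arm can. A call with a number of a shift or a turn outside -1 to 1 is refused whole. A call with a gripper value outside its range is refused whole. The fingers move at their own pace and stop on an object; "newtons" is the grip in N (left out, the last holds). Time passes only in rows, so rows that do not move let the fingers close. It gives the time, the measured TCP pose, the force, the opening and the grip force at its end, in the units of the state.
- observe(): the state, without advancing time (a new reading comes with each control period).
- imaging.get_image(name): name is "side" or "top"; returns (picture, depth): 480x640x3 uint8, red, green, blue; 480x640 float32, m along the optical axis (not along the pixel's ray), 0 where there is no reading.
- imaging.camera_params(name): a dict with "camera_matrix" (3x3 intrinsics, pixels), "origin" and "rotation" of the camera in the world. Camera axes: x right, y up, looking along -z (the intrinsics and any distortion apply to the point x, -y, -z); pixel columns grow to the right and rows downward; lengths in m; the calibration is good to about 2 mm. A picture is of the moment at which its call begins. camera_params takes no time and is no camera call.
- arm.sign_off(): hands the job in; it is judged then, once.
The state is a dict: "clock": time; "joints": joint angles; "dq": joint speeds; "joint_efforts": joint torques, N m; "position": TCP position; "ee_rot": TCP orientation; "force": force on the tool from outside, world axes, zero at the start; "ft_torque": the same for the moment, N m; "width": opening from 0.0 (shut) to 1.0 (fully open); "gripper_force": force on a finger pad.
Only numpy, scipy, OpenCV 4.12 (cv2) and the standard library are available. Lean on these libraries where they do the work, as an engineer would, in place of code of your own. Each camera call takes 0.05 s, during which the arm holds its last target. There are 200 camera calls.

TASK

Take the square-headed gear shaft out of the stand, turn it until its four splines line up with the cross-shaped socket of the gear unit, and slide it fully home against the ejector spring, until the gear sits flush on the socket. The spring pushes it out again, so finish while still holding the shaft and pressing it home, as if a colleague were about to tighten the lock screw. Leave the hex-headed shaft in the stand.

Things in the scene. Friction and masses are not known exactly. Their poses are not given: they have to be found in the camera images.
- square_shaft: Steel gear shaft to fit, 150 g, upright in a stand hole, any yaw. Origin: centre of gear underside, 50 mm up at start; z up. Gear 50 mm dia., z 0 to 9 mm; square head 24x24 mm, z 9 to 39, faces square to x, y. Stem below: four splines along +x -x +y -y (a plus, 26 mm tip to tip, each 7 mm thick), lower end rounded, tip at z -34. Fits in any of four quarter turns.
- hex_shaft: The wrong shaft: alike, same origin and heights, but with a hexagonal head 24 mm across flats and a stem of three splines. It stands in the stand's other hole and stays there.
- stand: Fixed aluminium stand, 70 mm along x, 200 mm along y: an 8 mm plate, top 50 mm above the worktop, on two end cheeks, with two 30x30 mm through holes on its y axis at +55 and -55 mm. Origin: underside centre at worktop height, z up.
- gear_unit: Fixed unit. Origin: on the socket axis at worktop height, z up. Grey housing 74x74 mm, 40 mm high; motor 42 mm dia. lying along +x to 116 mm from the origin (terminal box on it 48 mm high); low feet at +y and -y. In the middle a steel boss 38x38 mm rises to 46 mm with the plus-shaped socket, whose slots run along x and y.
- socket_mouth (a point): Centre of the socket mouth on the boss's top face, 46 mm above the worktop; axes as the gear unit, z up out of the socket. Plus-shaped, 29 mm tip to tip, slots 10 mm wide (1.5 mm clearance each side of a spline), top edges bevelled 2.5 mm. The shaft is home when its origin is at this point.
- ejector (a joint): Sprung brass ejector pin, 8 mm dia., in the middle of the socket; top 26 mm below the mouth when free (0). Value in m grows as it is pressed down; 0.008 with a shaft fully home. About 3 N to start, 8.5 N at 0.008; springs back. The gear meets the boss before the pin meets its stop.
Not all that is in view belongs to the job. What is shaped like the square_shaft but red or turquoise is not meant.

How it is judged:
On the way, in this order (a step that is already met when the one before it is completed fails the run):
1. the square-headed shaft is lifted clear out of the stand (height (world z) of square_shaft above 0.085 m and contact force between square_shaft and the fingers above 1 N), for 0.1 s.
2. its splines have entered the socket by 12 mm or more (z of square_shaft in the frame of socket_mouth below 0.022 m and horizontal distance between square_shaft and socket_mouth below 0.004 m), for 0.1 s.
At the end, for the whole second after the job is handed in: The square-headed shaft is in the socket, upright, its gear within 1.5 mm of the boss and its axis within 3 mm of the socket's, the ejector pressed more than 6 mm, and the fingers still hold it there (more than 3 N on it); the hex-headed shaft is still in the stand (z of square_shaft in the frame of socket_mouth below 0.0015 m and horizontal distance between square_shaft and socket_mouth below 0.003 m and angle between square_shaft's own z axis and vertical below 0.08 rad and value of joint ejector above 0.006 m and contact force between square_shaft and the fingers above 3 N and horizontal distance between hex_shaft and stand below 0.065 m and z of hex_shaft in the frame of stand below 0.056 m); the arm keeps its last pose, push and grip.
It fails at once if the hex-headed shaft is pulled out of the stand (z of hex_shaft in the frame of stand above 0.065 m).
It also fails if it takes over 48 s, if anything falls off the work surface, if the arm or the gripper's body presses on something with over 40 N, if the wrist force passes 120 N, or if a joint passes its speed limit or range.

## Working session

There is one attempt and no reset: what is moved stays moved. The work goes in short steps, Python scripts to look and compute and a tool call to move; the robot and the scene stay as the last step left them, time stands still between calls to the robot, and variables do not carry over. Pictures are saved under pics/ and viewed, at most 10 in all, crops included, and the job is handed in when it is done.

Besides the shell and the picture viewer there is one more tool, called after "Call:" as a command line: name --pt "numbers of a row" for each row, then --argument value for the rest. apply_moves: Moves the arm, as the interface text tells. Its arguments: {"type":"object","properties":{"commands":{"type":"array"},"newtons":{"type":"number"}},"required":["commands"]}

```bash
mkdir -p pics; ls; cat > h.py <<'E'
import numpy as np, cv2
from cell import observe, imaging, arm
def grab(name):
    im,d=imaging.get_image(name); p=imaging.camera_params(name); return im,d,p
def world(d,p):
    K=np.array(p["camera_matrix"]);R=np.array(p["rotation"]);R=R if R.shape==(3,3) else cv2.Rodrigues(R)[0]
    v,u=np.mgrid[0:480,0:640]
    c=np.stack([(u-K[0,2])/K[0,0]*d,-(v-K[1,2])/K[1,1]*d,-d],-1)
    return c@R.T+np.array(p["origin"])
E
python3 - <<'E'
from h import *
print(arm.grasp_offset); print(observe())
for n in("top","side"):
    im,d,p=grab(n); cv2.imwrite(f"pics/{n}0.png",im[:,:,::-1]); np.savez(f"{n}0.npz",im=im,d=d,W=world(d,p)); print(n,p)
E
```

```text
pics
0.0188
{'clock': 0.0, 'joints': array([ 1.11339736,  0.43523528,  0.02500868,  1.57410743, -0.01162178,
        1.13402275, -0.07510428]), 'dq': array([-0.00112059,  0.00024381,  0.0007864 , -0.00055065,  0.00011294,
        0.00020384, -0.00051331]), 'joint_efforts': array([-5.58683205e-04, -6.67858744e+01,  9.84957442e-01, -3.14467156e+01,
       -6.04566769e-02,  4.27412486e-02,  9.12459450e-05]), 'position': array([ 0.21687513, -0.58560313,  0.22593377]), 'ee_rot': array([-3.09077450e+00, -5.53942188e-01,  6.69508802e-04]), 'force': array([ 0.53245474, -0.61721563, -0.04738029]), 'ft_torque': array([0.02846222, 0.0359399 , 0.01714336]), 'gripper_force': 0.0, 'width': 1.0015608822370723}
top {'camera_matrix': array([[622.09202326,   0.        , 320.27139522],
       [  0.        , 622.09202326, 230.70291497],
       [  0.        ,   0.        ,   1.        ]]), 'origin': array([0.35708963, 0.01208987, 1.28526397]), 'rotation': array([ 0.12608886, -0.08354169, -1.54926868])}
side {'camera_matrix': array([[609.30930436,   0.        , 322.76036361],
       [  0.        , 609.30930436, 244.49651587],
       [  0.        ,   0.        ,   1.        ]]), 'origin': array([0.04586348, 0.7810458 , 0.85116111]), 'rotation': array([ 0.31749858, -1.0955132 , -2.34690922])}
```

View pics/top0.png

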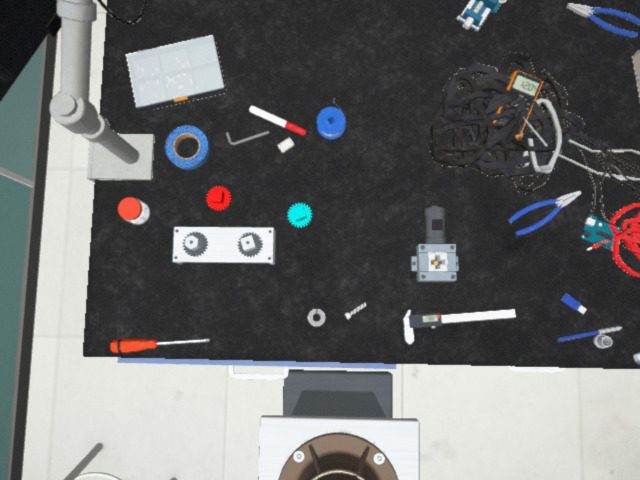

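View pics/side0.png

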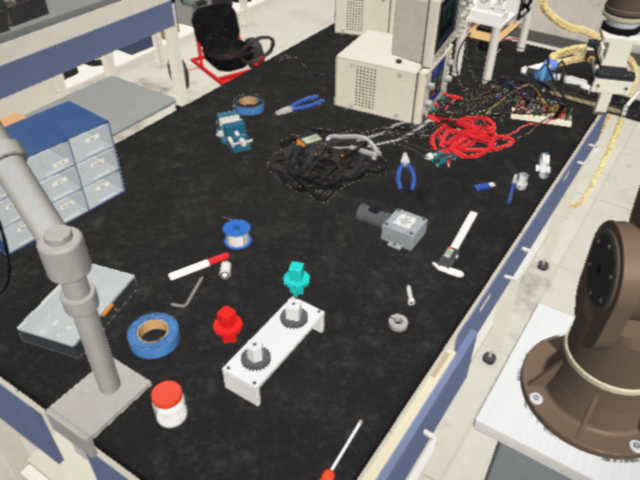

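Top view: the stand holds two steel shafts, at (195,243) and (249,242). The gear unit is at (437,262), motor up the picture (+x). Lookalikes: red at (219,198), turquoise at (300,214), and the hex shaft, which is one of the two in the stand. Next is a close crop to tell the heads apart.

```bash
python3 - <<'E'
from h import *
t=np.load("top0.npz");s=np.load("side0.npz")
a=cv2.resize(t["im"][218:272,165:285],(800,360),interpolation=cv2.INTER_CUBIC)
b=cv2.resize(s["im"][290:400,215:335][:72],(400,240),interpolation=cv2.INTER_CUBIC)
c=cv2.resize(t["im"][232:292,405:470+35],(400,240),interpolation=cv2.INTER_CUBIC)
cv2.imwrite("pics/crop1.png",np.vstack([a,np.hstack([b,c])])[:,:,::-1])
W=t["W"]
for n,(u,v) in dict(a=(195,243),b=(249,242),boss=(430,255)).items(): print(n,W[v-3:v+4:3,u-3:u+4:3].reshape(-1,3).round(4).tolist())
E
```

```text
a [[0.4955, 0.2962, 0.0874], [0.4954, 0.2898, 0.0894], [0.4955, 0.284, 0.0894], [0.4891, 0.2949, 0.0916], [0.49, 0.2907, 0.0846], [0.4903, 0.2852, 0.0828], [0.4833, 0.2945, 0.0919], [0.4834, 0.2888, 0.0913], [0.4849, 0.286, 0.078]]
b [[0.499, 0.1902, 0.0897], [0.4987, 0.1839, 0.0931], [0.4987, 0.1779, 0.0943], [0.4939, 0.191, 0.0831], [0.4936, 0.1846, 0.087], [0.4931, 0.178, 0.0918], [0.4872, 0.1897, 0.0904], [0.4871, 0.1836, 0.0922], [0.4876, 0.1782, 0.0891]]
boss [[0.485, -0.1669, 0.0405], [0.4853, -0.173, 0.0391], [0.4855, -0.1792, 0.0383], [0.4793, -0.1673, 0.0372], [0.4792, -0.173, 0.0393], [0.4786, -0.1779, 0.0466], [0.4732, -0.1672, 0.0382], [0.4727, -0.1721, 0.0451], [0.4727, -0.178, 0.0454]]
```

View pics/crop1.png

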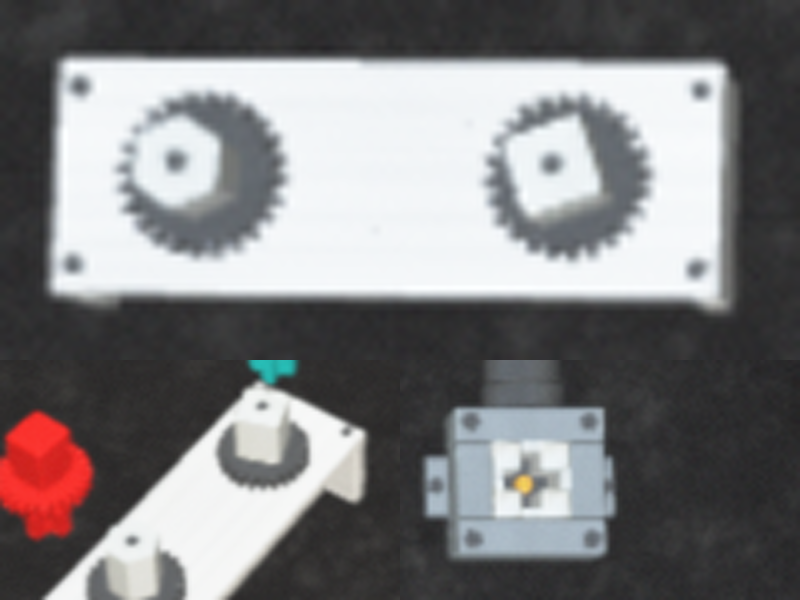

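The square head is the right-hand shaft in the stand, top-image pixel (249,242); the left one at (195,243) is hexagonal. The socket's boss is at about (437,262), with its slots close to the world axes. Now I'll measure both.

```bash
cat >> h.py <<'E'
def onplane(uv,p,z):
    K=np.array(p["camera_matrix"]);R=cv2.Rodrigues(np.array(p["rotation"]))[0];o=np.array(p["origin"])
    uv=np.atleast_2d(uv); r=np.stack([(uv[:,0]-K[0,2])/K[0,0],-(uv[:,1]-K[1,2])/K[1,1],-np.ones(len(uv))],-1)@R.T
    return o+r*((z-o[2])/r[:,2])[:,None]
def rect(im,p,seed,z,th,half=30,S=8):
    u0,v0=seed[0]-half,seed[1]-half
    g=cv2.cvtColor(im[v0:v0+2*half,u0:u0+2*half],cv2.COLOR_RGB2GRAY)
    g=cv2.resize(g,None,fx=S,fy=S,interpolation=cv2.INTER_CUBIC)
    n,l,st,c=cv2.connectedComponentsWithStats((g>th).astype(np.uint8))
    i=min((k for k in range(1,n) if st[k,4]>30*S*S),key=lambda k:np.hypot(*(c[k]-half*S)))
    cs,_=cv2.findContours((l==i).astype(np.uint8),0,cv2.CHAIN_APPROX_NONE)
    q=max(cs,key=cv2.contourArea)[:,0].astype(float)
    w=onplane((q+.5)/S-.5+[u0,v0],p,z)
    r=cv2.minAreaRect((w[:,:2]*1000).astype(np.float32)); return r
E
python3 - <<'E'
from h import *
p=imaging.camera_params("top");t=np.load("top0.npz");im=t["im"]
for th in(190,205,220): print("head",th,rect(im,p,(248,242),.089,th))
for th in(190,205,220): print("boss",th,rect(im,p,(437,262),.046,th))
f=lambda x,y,s,u,v:((np.array([x,y])+.5)/s-.5+[u,v])
H=[f(x,y,6.667,165,218) for x,y in((505,140),(580,113),(605,190),(530,218))]
B=[f(x-400,y-360,4,405,232) for x,y in((495,440),(572,443),(570,517),(493,515))]
for c,z in((H,.089),(B,.046)):
    w=onplane(np.array(c),p,z)[:,:2]; print(w.round(4).tolist(),w.mean(0)); e=np.diff(np.vstack([w,w[:1]]),axis=0); print(np.degrees(np.arctan2(e[:,1],e[:,0])),np.linalg.norm(e,axis=1))
s=observe();R=cv2.Rodrigues(s["ee_rot"])[0];print(R)
E
```

```text
head 190 ((492.29168701171875, 187.7923126220703), (24.775693893432617, 24.311187744140625), 19.96659278869629)
head 205 ((492.375732421875, 187.8013916015625), (23.988525390625, 23.601825714111328), 20.013761520385742)
head 220 ((492.5467224121094, 187.8232421875), (22.969770431518555, 22.832183837890625), 20.373233795166016)
boss 190 ((466.92034912109375, -186.86000061035156), (39.622676849365234, 40.79924392700195), 1.0794949531555176)
boss 205 ((466.6403503417969, -187.03805541992188), (38.24198913574219, 38.70454406738281), 1.9715113639831543)
boss 220 ((466.4046325683594, -186.3531494140625), (36.129913330078125, 35.94797134399414), 1.0785847902297974)
[[0.4997, 0.2015], [0.5081, 0.1798], [0.4856, 0.1717], [0.477, 0.1933]] [0.49261566 0.18656366]
[ -68.99712953 -160.16816129  111.66101379   19.76718481] [0.02319854 0.02386687 0.02323277 0.02413436]
[[0.4853, -0.1688], [0.4845, -0.207], [0.4476, -0.2057], [0.4479, -0.1677]] [ 0.46629351 -0.18729742]
[-91.21899212 178.09041228  89.58264375  -1.65590668] [0.03816307 0.03689318 0.0380075  0.03742334]
[[ 9.37733519e-01  3.47354971e-01 -6.08764519e-04]
 [ 3.47355482e-01 -9.37732644e-01  1.28724456e-03]
 [-1.23727564e-04 -1.41855007e-03 -9.99998986e-01]]
```

Call:
apply_moves --pt "100 0.38 0.9 0 0" --pt "100 0.38 0.9 0 0" --pt "100 0.38 0.9 0 0" --pt "100 0.38 0.9 0 0" --pt "100 0.38 0.9 0 0" --pt "100 0.38 0.9 0 0" --pt "100 0.38 0.9 0 0" --pt "100 0.38 0.9 0 0" --pt "100 0.38 0.9 0 0" --pt "100 0.38 0.9 0 0" --pt "100 0.38 0.9 0 0" --pt "100 0.38 0.9 0 0" --newtons 50

```text
clock: 1.6
position: [0.4911, 0.0635, 0.2266]
ee_rot: [3.092, 0.554, -0.0]
force: [0.4, -1.0, -0.1]
width: 1.002
gripper_force: 0.0
```

Call:
apply_moves --pt "100 0.01 0.9 0 0" --pt "100 0.01 0.9 0 0" --pt "100 0 0.25 0 0" --pt "100 0 0 -0.6 0" --pt "100 0 0 -0.6 0" --pt "100 0 0 -0.5 0" --pt "100 0 0 0 0"

```text
clock: 2.48
position: [0.4905, 0.1831, 0.1228]
ee_rot: [3.091, 0.553, -0.007]
force: [0.2, -0.0, 0.6]
width: 0.999
gripper_force: 0.0
```

```bash
python3 - <<'E'
from h import *
s=observe();print(s["position"],s["ee_rot"])
im,d,p=grab("side"); im2,d2,p2=grab("top")
a=cv2.resize(im[250:400,200:350],(390,390),interpolation=cv2.INTER_CUBIC)
b=cv2.resize(im2[180:300,180:300],(390,390),interpolation=cv2.INTER_CUBIC)
cv2.imwrite("pics/c2.png",np.hstack([a,b])[:,:,::-1])
E
```

```text
[0.49048783 0.18310851 0.12281039] [ 3.09096657  0.55271149 -0.00749071]
```

View pics/c2.png

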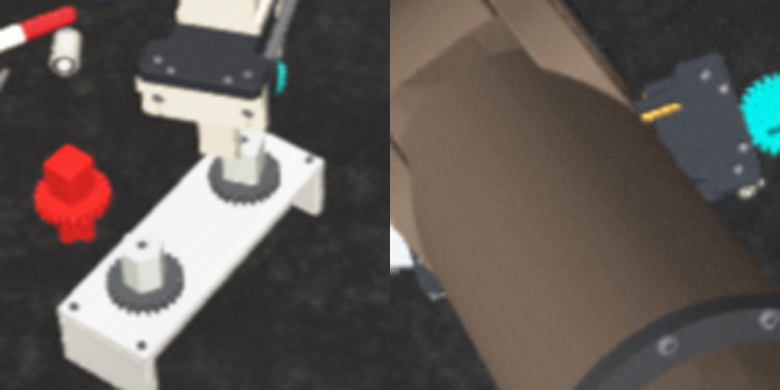

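The side crop shows the gripper above the square head at crop (245,155), with one finger on the camera side and the hex shaft clear at (145,265). The top view is blocked by the arm. Going down now.

Call:
apply_moves --pt "100 0.03 0.08 0 0" --pt "100 0 0 -0.4 0" --pt "100 0 0 -0.4 0" --pt "100 0 0 -0.18 0" --pt "100 0 0 0 0" --pt "100 0 0 0 0"

```text
clock: 3.32
position: [0.4944, 0.1901, 0.0669]
ee_rot: [-3.092, -0.554, -0.002]
force: [0.2, 0.2, -0.4]
width: 0.997
gripper_force: 0.0
```

Call:
apply_moves --pt "100 -0.03 -0.04 -0.06 0" --pt "20 0 0 0 0" --pt "20 0 0 0 0" --pt "0 0 0 0 0" --pt "0 0 0 0 0" --pt "0 0 0 0 0" --pt "0 0 0 0 0" --pt "0 0 0 0 0" --pt "0 0 0 0 0" --newtons 50

```text
clock: 4.45
position: [0.4921, 0.1869, 0.0624]
ee_rot: [3.092, 0.554, 0.0]
force: [0.5, -2.0, 1.3]
width: 0.26
gripper_force: 50.0
```

Call:
apply_moves --pt "0 0 0 0.3 0" --pt "0 0 0 0.4 0" --pt "0 0 0 0.5 0" --pt "0 0 0 0.5 0" --pt "0 0 0 0 0" --pt "0 0 0 0 0"

```text
clock: 5.2
position: [0.4914, 0.187, 0.1635]
ee_rot: [3.092, 0.554, -0.002]
force: [-0.4, -0.7, -1.7]
width: 0.257
gripper_force: 50.0
```

```bash
python3 - <<'E'
from h import *
s=observe();print(s["position"],s["ee_rot"],s["width"],s["gripper_force"])
im,d,p=grab("side")
cv2.imwrite("pics/c3.png",cv2.resize(im[200:400,200:350],(450,600),interpolation=cv2.INTER_CUBIC)[:,:,::-1])
im=np.load("top0.npz")["im"];p=imaging.camera_params("top")
# gear-unit yaw: housing edges at z=.04 by Canny/Hough on upscaled crop
g=cv2.cvtColor(cv2.resize(im[235:290,405:470],None,fx=8,fy=8,interpolation=cv2.INTER_CUBIC),cv2.COLOR_RGB2GRAY)
L=cv2.HoughLinesP(cv2.Canny(g,60,150),1,np.pi/720,60,minLineLength=110,maxLineGap=12)[:,0].astype(float)
for l in L:
    w=onplane((l.reshape(2,2)+.5)/8-.5+[405,235],p,.042)[:,:2]; e=w[1]-w[0]
    a=np.degrees(np.arctan2(e[1],e[0])); print(w.round(3).tolist(),round((a+45)%90-45,2))
E
```

```text
[0.49142394 0.18695973 0.16354732] [ 3.09193648e+00  5.54080437e-01 -1.52829691e-03] 0.2573660596174082 49.99970197677612Traceback (most recent call last):
  File "<stdin>", line 8, in <module>
TypeError: 'NoneType' object is not subscriptable
```

View pics/c3.png

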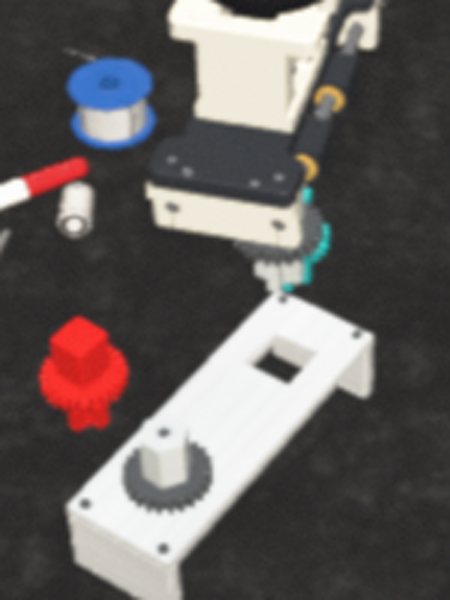

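The square shaft is out and held under the gripper at crop (280,260), its hole in the stand is empty at (283,360), and the hex shaft is still in place at (165,470). Carrying it over the socket now.

Call:
apply_moves --pt "0 -0.05 -0.4 0 0" --pt "0 -0.05 -0.7 0 -0.175" --pt "0 -0.05 -0.8 0 -0.175" --pt "0 -0.05 -0.8 0 -0.175" --pt "0 -0.05 -0.8 0 -0.175" --pt "0 -0.05 -0.8 0 0" --pt "0 -0.05 -0.8 0 0" --pt "0 -0.06 -0.7 0 0" --pt "0 0 -0.43 0 0" --pt "0 0 0 0 0" --pt "0 0 0 0 0"

```text
clock: 6.62
position: [0.4669, -0.1855, 0.1635]
ee_rot: [-3.141, -0.009, 0.002]
force: [0.2, -0.1, -0.6]
width: 0.256
gripper_force: 50.0
```

```bash
python3 - <<'E'
from h import *
s=observe();R=cv2.Rodrigues(s["ee_rot"])[0];print(s["position"],np.degrees(np.arctan2(R[1,1],R[0,1])),R[:,2])
im,d,p=grab("side"); np.savez("s4.npz",im=im,d=d)
cv2.imwrite("pics/c4.png",cv2.resize(im[110:260,330:480],(600,600),interpolation=cv2.INTER_CUBIC)[:,:,::-1])
K=np.array(p["camera_matrix"]);Rc=cv2.Rodrigues(p["rotation"])[0]
def pr(w):
    c=(np.array(w)-p["origin"])@Rc; return (c[0]/-c[2]*K[0,0]+K[0,2],-c[1]/-c[2]*K[1,1]+K[1,2])
c=s["position"]-[0,0,.0124]
for w in (c,c-[0,0,.034],[.4667,-.187,.046]+np.array([.019,.019,0]),[.4667-.019,-.187+.019,.046],[.4667-.019,-.187-.019,.046],[.4667+.019,-.187-.019,.046]): u=pr(w);print(((u[0]-330+.5)*4-.5,(u[1]-110+.5)*4-.5))
E
```

```text
[ 0.46689464 -0.18549498  0.16350898] -89.68938448957948 [-1.46563347e-03  9.83005966e-04 -9.99998443e-01]
(np.float64(315.41170270788484), np.float64(280.44005666729765))
(np.float64(308.8815013052763), np.float64(334.8825575073779))
(np.float64(249.65063197068957), np.float64(447.3524074750229))
(np.float64(312.70424716051707), np.float64(472.0675679537727))
(np.float64(345.1393160070288), np.float64(435.853830812864))
(np.float64(282.8518004988141), np.float64(412.01939037085197))
```

View pics/c4.png

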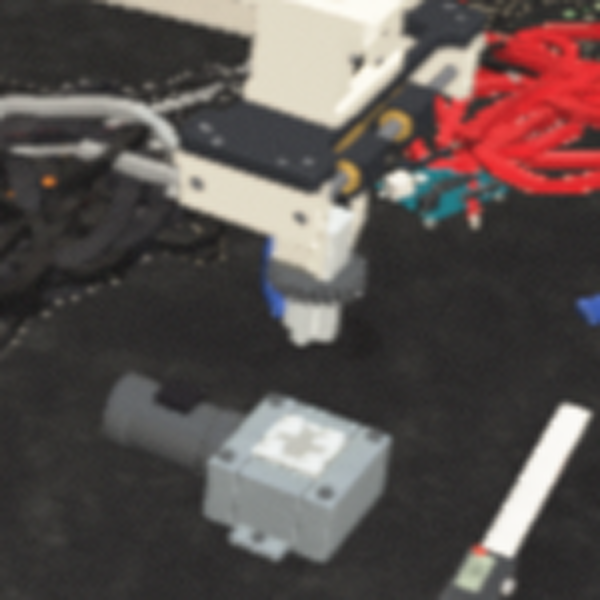

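The side view shows the splines hanging straight over the socket, with the stem end at crop (310,340) and the socket at (299,443). The projected boss corners match within 1 mm, so I'm descending.

Call:
apply_moves --pt "0 0 -0.03 -0.3 0" --pt "0 0 0 -0.4 0" --pt "0 0 0 -0.35 0" --pt "0 0 0 -0.05 0" --pt "0 0 0 0 0" --pt "0 0 0 -0.05 0" --pt "0 0 0 -0.05 0" --pt "0 0 0 -0.05 0" --pt "0 0 0 -0.05 0" --pt "0 0 0 0 0" --newtons 60

```text
clock: 7.92
position: [0.4674, -0.1887, 0.0864]
ee_rot: [3.141, 0.007, 0.0]
force: [0.1, -1.5, 1.6]
width: 0.257
gripper_force: 60.0
```

Call:
apply_moves --pt "0 0 0 -0.05 0" --pt "0 0 0 -0.05 0" --pt "0 0 0 -0.05 0" --pt "0 0 0 -0.05 0" --pt "0 0 0 0 0" --pt "0 0 0 0 0"

```text
clock: 8.68
position: [0.4664, -0.189, 0.0736]
ee_rot: [3.141, 0.006, -0.003]
force: [-1.3, -4.3, -3.9]
width: 0.259
gripper_force: 60.0
```

Call:
apply_moves --pt "0 0 -0.02 -0.05 0" --pt "0 0 0 -0.05 0" --pt "0 0 0 -0.05 0" --pt "0 0 0 0 0" --pt "0 0 0 0 0"

```text
clock: 9.3
position: [0.4669, -0.1896, 0.0651]
ee_rot: [3.142, 0.007, -0.001]
force: [-4.0, -3.1, -0.7]
width: 0.257
gripper_force: 60.0
```

Call:
apply_moves --pt "0 -0.02 -0.01 -0.04 0" --pt "0 0 0 -0.04 0" --pt "0 0 0 -0.04 0" --pt "0 0 0 0 0" --pt "0 0 0 0 0"

```text
clock: 9.93
position: [0.4668, -0.1897, 0.0585]
ee_rot: [-3.141, -0.008, -0.002]
force: [-3.4, -1.8, 4.2]
width: 0.256
gripper_force: 60.0
```

Call:
apply_moves --pt "0 0 0 -0.03 0" --pt "0 0 0 -0.03 0" --pt "0 0 0 0 0" --pt "0 0 0 0 0"

```text
clock: 10.42
position: [0.4669, -0.1898, 0.0581]
ee_rot: [3.14, 0.008, 0.004]
force: [-16.8, 3.1, 53.6]
width: 0.258
gripper_force: 60.0
```

Call:
apply_moves --pt "0 0 0 0.02 0" --pt "0 0 0 0 0" --pt "0 0 0 0 0" --pt "0 0 0 0 0"

```text
clock: 10.92
position: [0.4669, -0.1898, 0.0582]
ee_rot: [3.141, 0.008, 0.003]
force: [-11.7, 2.3, 37.7]
width: 0.257
gripper_force: 60.0
```

```bash
python3 - <<'E'
from h import *
im,d,p=grab("side")
cv2.imwrite("pics/c5.png",cv2.resize(im[160:260,350:450],(600,600),interpolation=cv2.INTER_CUBIC)[:,:,::-1])
for _ in range(3):
    imaging.get_image("side"); s=observe();print(s["position"],s["force"],s["width"],s["gripper_force"])
E
```

```text
[ 0.46692583 -0.18976838  0.05818771] [-12.01096307   1.19209381  36.54019773] 0.25591053224258975 60.011165142059326
[ 0.46693481 -0.18973852  0.05819526] [-10.54375322   1.28551957  36.81943927] 0.25594215457212494 60.01121520996094
[ 0.46690527 -0.18976382  0.05817543] [-11.88325763   2.01715589  37.82828947] 0.25607530609140633 60.011284947395325
```

View pics/c5.png

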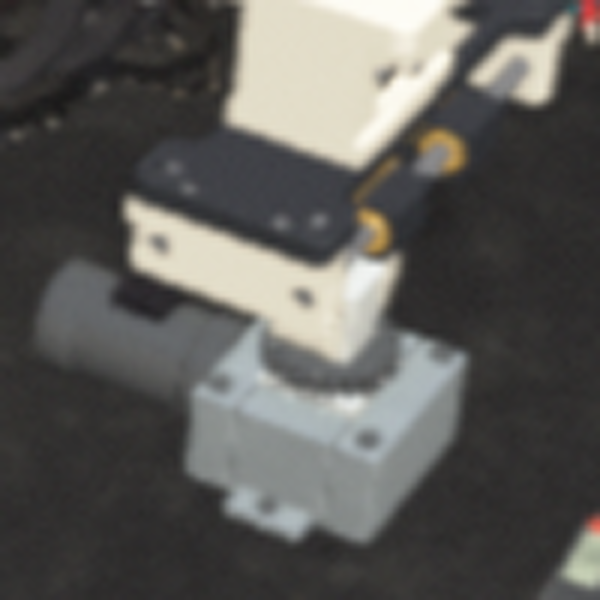

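The gear at crop (330,360) sits flush on the boss. The stop is stiff at the expected height (TCP z 0.058) with a steady press of about 37 N, so I'm handing in.

```bash
python3 -c "
from cell import arm; print(arm.sign_off())"
```

```text
the job is handed in; nothing more can be done
None
```

The square-headed shaft is fully home in the socket, its gear flush on the boss by the last image, still gripped at 60 N and pressed down at about 37 N; the hex-headed shaft was left in the stand, and the job was handed in at about 11 s with no verdict returned.

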